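Hang the pail of worn wheels on the sprung hook

ROBOT

A 7-joint arm with a two-finger parallel gripper is mounted at the origin on the work surface. World frame = base frame: x ahead of the robot, y to its left, z up, the work surface at z = 0. Lengths are in m, angles in rad, forces in N, time in s.
With the tool pointing down it reaches from about 0.425 to 1.025 m from the base axis. Payload 9.4 kg.
Tool frame: the origin (TCP) lies between the finger pads; the fingertips stand 22 mm ahead of it and the grasp point (between the pads) lies 3 mm ahead of it; z points along the fingers, y is the direction in which the jaws open and shut (so a half turn about z gives the same grasp; the last joint's range is limited). The gripper opens to 85 mm and grips with 20 to 120 N. Pads are 22 mm wide; open, the fingers measure 114 mm over their backs; the gripper's body (76 mm by 85 mm) begins 54 mm behind the grasp point. The pads swing forward as they close: fully open they stand 13 mm farther back than shut.
Start: joints at [1.263, 0.599, -0.003, 1.599, 0.002, 0.943, -0.08], TCP at [0.166, -0.706, 0.253] pointing down, gripper open.
Joint ranges: [-2.57, 2.57], [-0.35, 1.97], [-1.29, 1.29], [0.11, 2.56], [-1.05, 4.19], [0.11, 1.86], [-2.63, 2.63]. Speed limits (rad/s): [2.22, 2.22, 3.01, 3.01, 3.14, 3.14, 3.14].

INTERFACE

Orientations are given as a rotation vector (axis times angle).
In Python, from rig import r gives the robot as it stands. Calls block until the motion is done:
- r.goto(position, orientation): joint-space move of the TCP to a pose.
- r.line_to(position, velocity=0.15, ori=None, stop_force=None): straight line of the TCP; ori=None keeps the orientation; velocity is the mean speed in m/s. With stop_force (N) it stops when the force on the tool has changed by that much, and returns True; else False.
- r.set_joints(angles): joint-space move.
- r.open_gripper() and r.close(grasp_force=None): open the fingers fully, or close them until they stop; grasp_force is the grip in N (None keeps the last).
- r.hold(seconds).
- r.solve_ik(position, orientation): joint angles nearest the present ones, or None.
- r.get_image(name): name is "scene" or "top" or "wrist"; returns the picture (420x560x3 uint8, blue, green, red); there is no depth.
- r.calibration(name): a dict with "camera_matrix" (3x3 intrinsics, pixels), "pose" (4x4, takes a point from camera to world coordinates). Camera axes: x right, y down, z forward; pixel columns grow to the right and rows downward; lengths in m; the calibration is good to about 2 mm. A picture is of the moment at which its call begins: read the wrist's pose just before it. calibration takes no time and is no camera call; for the wrist camera it gives the pose at the moment of the call.
A pose or a line that the arm cannot do raises r.PlanningError and nothing moves.
- r.sign_off(): hands the job in, once; it reports no verdict.
Readings, each from a call of its own:
- r.read_time(): time.
- r.read_q(): joint angles.
- r.read_dq(): joint speeds.
- r.read_effort(): joint torques, N m.
- r.read_position(): TCP position.
- r.read_ee_rot(): TCP orientation.
- r.read_wrist_force(): force on the tool from outside, world axes, zero at the start.
- r.read_torque(): the same for the moment, N m.
- r.read_finger_gap(): finger opening in m.
Only numpy, scipy, OpenCV 4.12 (cv2) and the standard library are available. Lean on these libraries where they do the work, as an engineer would, in place of code of your own. Each camera call takes 0.05 s, during which the arm holds its last target.

TASK

Raise the pail's bail upright while the pail stays standing on the bench, then hang the pail by the middle of the bail's grip tube on the sprung hook of the green stand. The hook sinks under the load: let it take the pail's whole weight slowly before you let go, so that it neither drops nor springs back with a jolt, and do not ram it. Leave the pail hanging still and the other things where they are.

Things in the scene. Friction and masses are not known exactly. Their poses are not given: they have to be found in the camera images.
- pail: Open steel pail holding worn grinding wheels, 72 mm high, 92 mm across at the rim, 84 at the foot. Origin: centre of its underside; z up. With its bail it weighs 0.33 to 0.93 kg (hidden). The bail is hinged on ears at its +y and -y sides, 66 mm above the origin, and starts lying level, out to the pail's -x side.
- bail (a joint): Angle of the bail about the pail's y axis: 0 = lying flat towards the pail's -x side (it cannot go lower), 1.57 = upright, 1.9 = end of travel. It turns easily and falls back flat when let go. Swing it on its arc: the standing pail slides or tips when pushed sideways with more than about 2 N.
- bail_grip (a point): Middle of the bail's black grip tube, on its axis. Tube 12 mm thick, free to spin on its wire, 80 mm long, parallel to the pail's y; axis 95 mm from the hinge line: flat, 66 mm above the bench with 43 mm free between it and the rim; upright, 161 mm above the pail's underside. 6 mm rods, 112 mm apart, run from it to the ears. The hook must bear on the middle, so grip it about 27 mm to one side.
- pail_pivot (a point): Point on the pail's axis on the bail's hinge line, 66 mm above the pail's underside. Axes as the pail's: y is the hinge line.
- stand: Fixed green stand that carries the hook. Origin: on the bench right below the hook's seat. A 34 mm tube stands 100 mm away on its +x side, 229 mm high, with the hook's stem in it; the hook points to the stand's -x side, so a bail must be brought over its tip from there. Base plate 8 mm thick, from x = -55 to 145 mm, y = -65 to 65 mm.
- hook_seat (a point): Where the tube's axis lies when seated (sinks with the hook; 290 mm above the bench unloaded). Axes as the stand's; the seated tube lies along y. The hook is an 8 mm bar along x: top 12 mm above this point towards the stem, dipping at x = 18 mm to a saddle (top 6 mm below this point, flat for 16 mm), rising to a tip at x = -20 mm, top 16 mm above this point. Mouth 30 mm wide, open upward.
- hook (a joint): How far the hook has sunk on its spring (m): 0 unloaded, at most 0.11. Moves at about 1 N, then 1 mm for each 0.09 N; a pail sinks it 24 to 90 mm, by its hidden weight. Lightly damped: let go early it drops, pressed too deep it springs back. Faster than 0.08 m/s is a jolt.
- cup_wheel: Bystander: grey grinding ring lying flat on the bench, 90 mm across, 22 mm thick. Origin: centre of its underside.
- oil_can: Bystander: dark closed can, 60 mm across, 100 mm high. Origin: centre of its underside.
- spanner: Bystander: steel spanner 170 mm long lying along its x on the bench. Origin: under its middle.
Things that resemble listed ones, but are neither listed nor needed, are in the scene too. There is more than one size of the pail; the job needs the middle-sized.

How it is judged:
On the way, in this order (a step that is already met when the one before it is completed fails the run):
1. the bail is raised to within 0.25 rad of upright or beyond it, with the pail still standing on the bench (value of joint bail above 1.32 rad and height (world z) of pail below 0.008 m and angle between pail's own z axis and vertical below 0.12 rad), for 0.2 s.
2. the bail's tube lies in the hook's saddle and the pail hangs clear of the bench (x of bail_grip in the frame of hook_seat between -0.014 and 0.014 m and y of bail_grip in the frame of hook_seat between -0.02 and 0.02 m and z of bail_grip in the frame of hook_seat between -0.006 and 0.007 m and contact force between pail and stand above 2 N and height (world z) of pail above 0.02 m), for 0.2 s.
At the end, for the whole second after the job is handed in: The pail hangs still (under 0.05 m/s, within 0.25 rad of upright, underside over 20 mm up) by its tube in the hook: within 14 mm along the hook, 20 mm of the tube's middle, -6 to +7 mm in height; the hook bears over 2 N; bystanders moved under 30 mm (all of step 2 and angle between pail's own z axis and vertical below 0.25 rad and linear speed of pail below 0.05 m/s and distance of each of cup_wheel, oil_can, spanner from where it was at the start of the episode below 0.03 m); the robot touches nothing.
It fails at once if the hook is jolted: it drops or springs back faster than 0.08 m/s (velocity of joint hook above 0.08 m/s or velocity of joint hook below -0.08 m/s).
It fails at once if the pail or bail is rammed against the stand or hook with more than 20 N (contact force between pail and stand above 20 N).
It fails at once if the pail is tipped by more than 0.6 rad (angle between pail's own z axis and vertical above 0.6 rad).
It fails at once if a bystander is pushed more than 30 mm (distance of any of cup_wheel, oil_can, spanner from where it was at the start of the episode above 0.03 m).
It also fails if it takes over 72 s, if anything falls off the work surface, if the arm or the gripper's body presses on something with over 40 N, if the wrist force passes 120 N, or if a joint passes its speed limit or range.

## Working session

There is one attempt and no reset: what is moved stays moved. The work goes in short steps, each a Python script; the robot and the scene stay as the last script left them, time stands still between calls to the robot, and variables do not carry over. Pictures are saved under pics/ and viewed, and the job is handed in when it is done.

```bash
ls; mkdir -p pics; python3 - <<'E'
from rig import r
import cv2
for n in ("scene","top","wrist"):
    im=r.get_image(n); cv2.imwrite(f"pics/{n}0.png",im)
    c=r.calibration(n); print(n,c["camera_matrix"].tolist(),c["pose"].round(4).tolist())
print(r.read_time(),r.read_ee_rot(),r.read_position())
E
```

```text
pics
scene [[438.1421662810152, 0.0, 279.3865905895246], [0.0, 438.1421662810152, 206.0300167737088], [0.0, 0.0, 1.0]] [[0.1667, 0.734, -0.6583, 1.204], [0.986, -0.1224, 0.1132, -0.0592], [0.0025, -0.668, -0.7442, 0.9821], [0.0, 0.0, 0.0, 1.0]]
top [[439.55588630977456, 0.0, 276.8903757204484], [0.0, 439.55588630977456, 211.0428943136303], [0.0, 0.0, 1.0]] [[0.0025, -0.9933, 0.1154, 0.3859], [-1.0, -0.0029, -0.0032, 0.0436], [0.0036, -0.1154, -0.9933, 1.1892], [0.0, 0.0, 0.0, 1.0]]
wrist [[300.9680357488019, 0.0, 276.1242724785516], [0.0, 300.9680357488019, 218.9068609764849], [0.0, 0.0, 1.0]] [[0.2287, -0.9302, -0.287, 0.2376], [-0.9735, -0.2188, -0.0663, -0.6882], [-0.0011, 0.2946, -0.9556, 0.3712], [0.0, 0.0, 0.0, 1.0]]
0.15 [-3.11954089e+00 -3.61727100e-01  4.58086465e-04] [ 0.16575142 -0.70546973  0.25261316]
```

View pics/scene0.png

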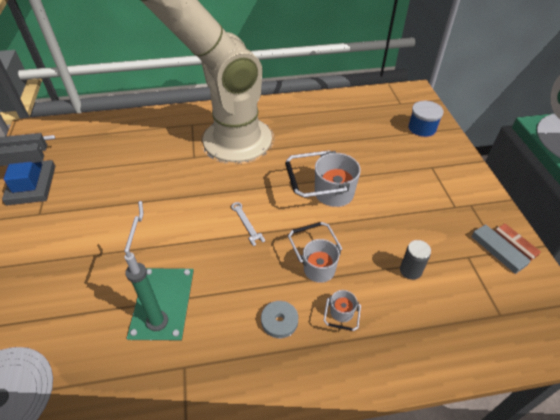

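View pics/top0.png

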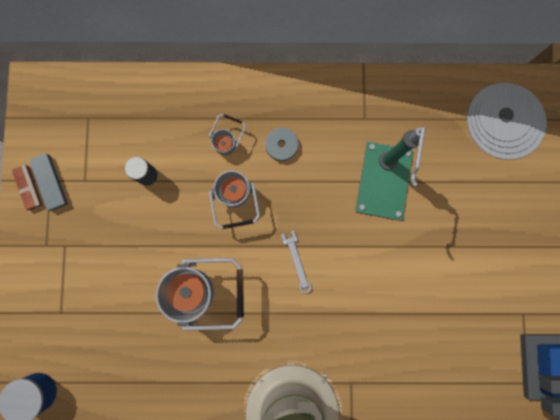

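View pics/wrist0.png

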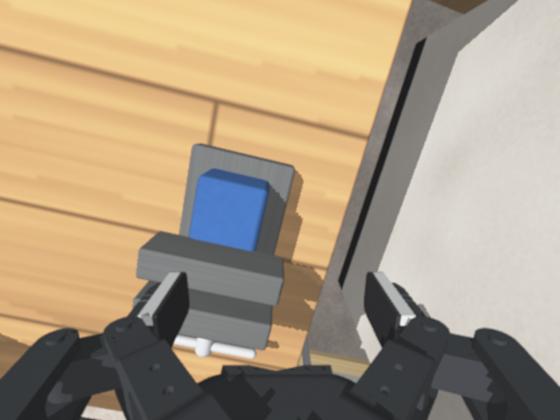

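Three pails, in the top view at about (186,293), (232,188) and (224,142); in the scene view at (337,178), (320,260) and (343,305). The one at top (232,188) looks middle-sized, so I'll enlarge it and the stand.

```bash
python3 - <<'E'
import cv2
t=cv2.imread("pics/top0.png");s=cv2.imread("pics/scene0.png")
cv2.imwrite("pics/c1.png",cv2.resize(t[100:250,170:320],None,fx=4,fy=4,interpolation=cv2.INTER_CUBIC))
cv2.imwrite("pics/c2.png",cv2.resize(t[110:240,340:470],None,fx=4.5,fy=4.5,interpolation=cv2.INTER_CUBIC))
cv2.imwrite("pics/c3.png",cv2.resize(s[210:340,250:400],None,fx=4.5,fy=4.5,interpolation=cv2.INTER_CUBIC))
cv2.imwrite("pics/c4.png",cv2.resize(s[190:350,100:220],None,fx=3.7,fy=3.7,interpolation=cv2.INTER_CUBIC))
E
```

```text
(no output)
```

View pics/c1.png

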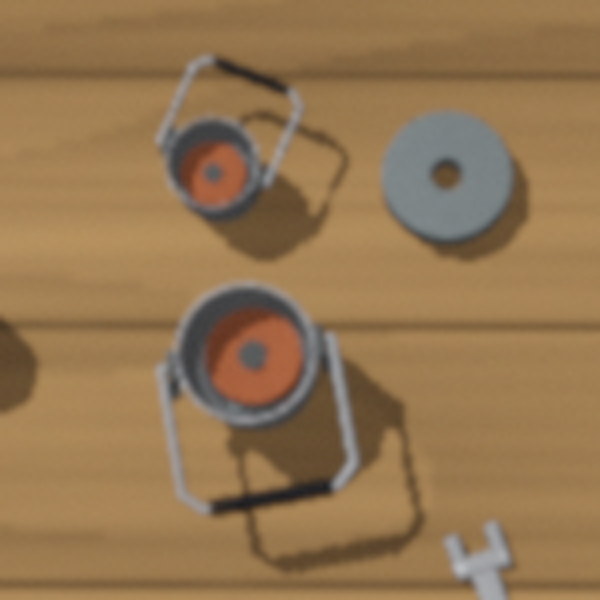

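View pics/c2.png

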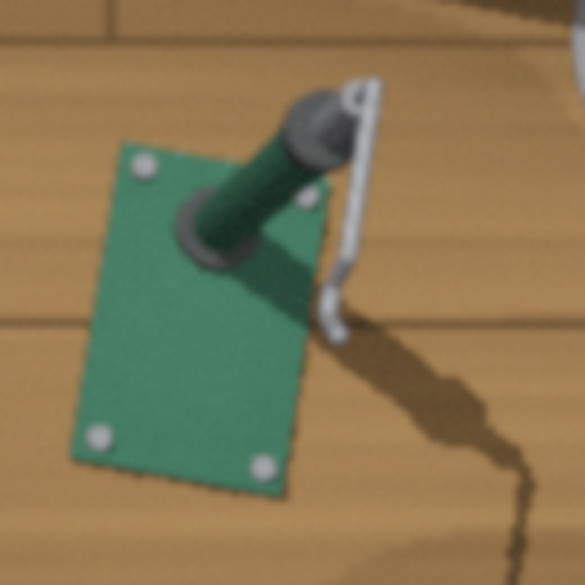

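View pics/c3.png

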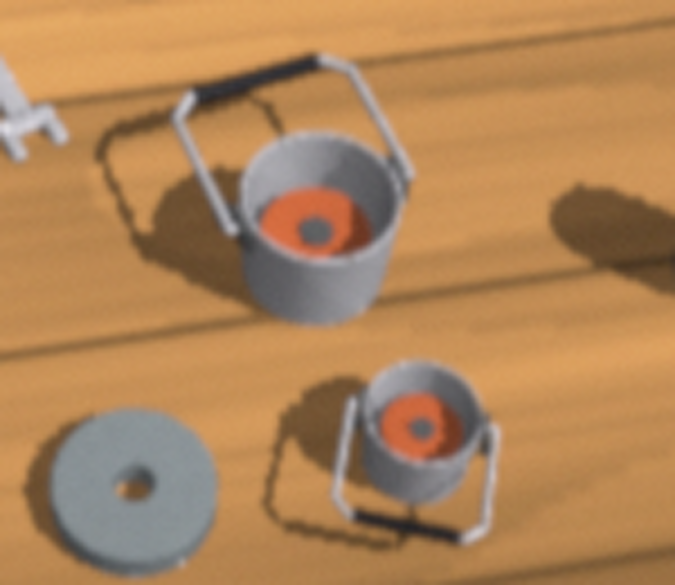

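View pics/c4.png

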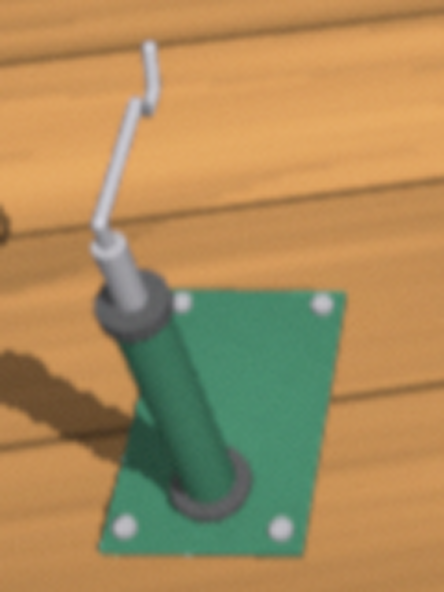

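```bash
cat > h.py <<'E'
import numpy as np, cv2
from rig import r
def ray(n,px,cal=None):
    c=cal or r.calibration(n);K=c["camera_matrix"];P=c["pose"]
    d=P[:3,:3]@np.linalg.solve(K,[px[0],px[1],1.]);return P[:3,3],d/np.linalg.norm(d)
def onz(n,px,z,cal=None):
    o,d=ray(n,px,cal);return o+d*(z-o[2])/d[2]
def tri(obs):
    A=np.zeros((3,3));b=np.zeros(3)
    for n,px in obs:
        o,d=ray(n,px);M=np.eye(3)-np.outer(d,d);A+=M;b+=M@o
    return np.linalg.solve(A,b)
def proj(n,p,cal=None):
    c=cal or r.calibration(n);P=c["pose"];q=P[:3,:3].T@(np.asarray(p)-P[:3,3]);q=c["camera_matrix"]@q;return q[:2]/q[2]
E
cat > m.py <<'E'
from h import *
def C(off,s,pts): return [(off[0]+(x+.5)/s-.5,off[1]+(y+.5)/s-.5) for x,y in pts]
np.set_printoptions(precision=4,suppress=True)
for n,off,s,pts in (("top",(170,100),4,[(248,354),(177,354),(320,354),(248,283),(248,424),(212,508),(333,487)]),("scene",(250,210),4.5,[(322,197),(240,197),(405,197),(322,130),(322,262),(195,98),(318,63)])):
    c=C(off,s,pts); print(n,"rim",[onz(n,p,.072)[:2] for p in c[:5]]);g=[onz(n,p,.066) for p in c[5:]];print(" grip",g,np.linalg.norm(g[0]-g[1]),(g[0]+g[1])/2)
c=C((340,110),4.5,[(123,143),(329,181),(287,497),(73,459)]); print("plate top",[onz("top",p,.008)[:2] for p in c])
c2=C((100,190),3.7,[(103,552),(304,552),(346,292)]); print("plate scene",[onz("scene",p,.008)[:2] for p in c2])
t=C((340,110),4.5,[(340,335),(333,290),(348,258),(375,88)]);s=C((100,190),3.7,[(149,46),(152,95),(136,103),(98,222)])
for a,b in zip(t,s): print("hook",tri([("top",a),("scene",b)]))
E
python3 m.py
```

```text
top rim [array([0.5748, 0.1566]), array([0.5747, 0.2022]), array([0.5749, 0.1103]), array([0.6213, 0.1572]), array([0.5294, 0.1559])]
 grip [array([0.4759, 0.1788, 0.066 ]), array([0.4896, 0.1015, 0.066 ])] 0.07853931878571313 [0.4827 0.1401 0.066 ]
scene rim [array([0.5761, 0.1572]), array([0.5684, 0.1114]), array([0.5838, 0.2035]), array([0.5295, 0.1681]), array([0.6189, 0.1471])]
 grip [array([0.4893, 0.1007, 0.066 ]), array([0.475 , 0.1789, 0.066 ])] 0.0794746203888097 [0.4822 0.1398 0.066 ]
plate top [array([ 0.7173, -0.2082]), array([ 0.6939, -0.3338]), array([ 0.4997, -0.3021]), array([ 0.5223, -0.174 ])]
plate scene [array([ 0.6965, -0.3324]), array([ 0.7176, -0.2068]), array([ 0.524 , -0.1732])]
hook [ 0.5452 -0.2421  0.304 ]
hook [ 0.569  -0.2436  0.2892]
hook [ 0.5821 -0.2488  0.2983]
hook [ 0.6623 -0.2641  0.2989]
```

```bash
cat >> h.py <<'E'
from scipy.spatial.transform import Rotation as R
np.set_printoptions(precision=4,suppress=True)
def tool(yaw,tilt,sgn=1):
    """tool z down, tilted by tilt outward along heading yaw; jaws (tool y) in the heading plane"""
    h=np.array([np.cos(yaw),np.sin(yaw),0]);
    z=np.sin(tilt)*h-np.cos(tilt)*np.array([0,0,1]); y=sgn*(np.cos(tilt)*h+np.sin(tilt)*np.array([0,0,1]))
    return R.from_matrix(np.c_[np.cross(y,z),y,z])
def tcp(grasp,rot,ahead=.003): return np.asarray(grasp)-ahead*rot.as_matrix()[:,2]
PY=np.deg2rad(10.3); SY=np.deg2rad(-10.0)
PC=np.array([.5752,.157,0]); SEAT=np.array([.565,-.2455,.290])
px=np.array([np.cos(PY),np.sin(PY),0]); py=np.array([-np.sin(PY),np.cos(PY),0])
sx=np.array([np.cos(SY),np.sin(SY),0]); sy=np.array([-np.sin(SY),np.cos(SY),0])
E
python3 - <<'E'
from h import *
print([a for a in dir(r) if not a.startswith('_')])
grip=PC-.095*px+[0,0,.066]; print(grip)
for sg in (1,-1):
  for off in (.027,-.027):
    for nm,g,yaw,tl in (("pre",grip+py*off,PY,35),("pre25",grip+py*off,PY,25),("up35",PC+py*off+[0,0,.161],PY,35),("up0",PC+py*off+[0,0,.161],PY,0),("app0",SEAT+sy*off-sx*.08+[0,0,.04],SY,0),("app35",SEAT+sy*off-sx*.08+[0,0,.04],SY,35),("seat0",SEAT+sy*off,SY,0),("low0",SEAT+sy*off-[0,0,.1],SY,0)):
      o=tool(yaw,np.deg2rad(tl),sg); q=r.solve_ik(list(tcp(g,o)),list(o.as_rotvec())); print(sg,off,nm,None if q is None else np.round(q,2))
E
```

```text
['PlanningError', 'calibration', 'close', 'get_image', 'goto', 'hold', 'line_to', 'open_gripper', 'read_dq', 'read_ee_rot', 'read_effort', 'read_finger_gap', 'read_position', 'read_q', 'read_time', 'read_torque', 'read_wrist_force', 'set_joints', 'sign_off', 'solve_ik']
[0.4817 0.14   0.066 ]
1 0.027 pre None
1 0.027 pre25 [ 0.16  0.93 -1.1   2.49  1.94  1.03 -2.25]
1 0.027 up35 [ 0.23  0.76 -1.1   2.35  1.93  0.91 -2.11]
1 0.027 up0 [-0.02  0.62 -0.58  1.95  0.5   0.72 -0.72]
1 0.027 app0 [ 0.64  0.31 -0.45  1.92  0.16  0.95 -0.07]
1 0.027 app35 [ 1.11  0.2  -0.88  2.3   0.74  0.13 -0.59]
1 0.027 seat0 [ 0.56  0.45 -0.42  1.81  0.22  0.93 -0.12]
1 0.027 low0 [ 0.51  0.55 -0.35  1.91  0.27  0.72 -0.17]
1 -0.027 pre None
1 -0.027 pre25 [ 0.29  0.92 -1.1   2.51  2.    0.98 -2.17]
1 -0.027 up35 [ 0.35  0.75 -1.1   2.37  1.99  0.85 -2.05]
1 -0.027 up0 [ 0.02  0.6  -0.5   1.96  0.44  0.69 -0.57]
1 -0.027 app0 [ 0.71  0.32 -0.42  1.9   0.16  0.95  0.04]
1 -0.027 app35 [ 1.07  0.2  -0.68  2.27 -0.22  0.12  0.48]
1 -0.027 seat0 [ 0.62  0.46 -0.38  1.78  0.21  0.94 -0.02]
1 -0.027 low0 [ 0.58
[... 197 characters left out ...]
1 -1.1   1.93  0.89  0.99  2.06]
-1 0.027 app0 [-0.48  0.46  1.13  1.98 -0.49  1.01 -2.43]
-1 0.027 app35 [ 0.19  0.12  0.18  2.35 -1.04  0.15 -1.96]
-1 0.027 seat0 [-0.4   0.65  1.12  1.87 -0.67  1.06 -2.32]
-1 0.027 low0 [-0.07  0.58  0.52  1.95 -0.43  0.72 -2.6 ]
-1 -0.027 pre None
-1 -0.027 pre25 [ 0.29  0.92 -1.1   2.51  2.    0.98  0.97]
-1 -0.027 up35 [ 0.35  0.75 -1.1   2.37  1.99  0.85  1.09]
-1 -0.027 up0 [-0.95  0.85  1.11  2.02 -0.98  0.94 -2.27]
-1 -0.027 app0 [-0.36  0.49  1.13  1.95 -0.52  1.03 -2.31]
-1 -0.027 app35 [ 0.83  0.17 -0.4   2.28 -0.72  0.15 -2.17]
-1 -0.027 seat0 [-0.3   0.67  1.12  1.84 -0.68  1.08 -2.23]
-1 -0.027 low0 [ 0.02  0.6   0.52  1.92 -0.43  0.74 -2.52]
```

```bash
python3 - <<'E'
from h import *
grip=PC-.095*px+[0,0,.066]
for off in (.027,-.027):
  for tl in (12,16,18,20,22):
    for dz in (0,.06,.12):
      o=tool(PY,np.deg2rad(tl)); q=r.solve_ik(list(tcp(grip+py*off+[-.0*dz,0,dz],o,.008)),list(o.as_rotvec())); print(off,tl,dz,None if q is None else np.round(q,2))
E
```

```text
0.027 12 0 [ 0.22  0.88 -1.1   2.34  1.55  0.84 -1.83]
0.027 12 0.06 [-0.66  0.51  0.25  2.36 -0.61  0.11  0.33]
0.027 12 0.12 [ 0.25  0.56 -1.04  2.25  1.06  0.67 -1.38]
0.027 16 0 [ 0.21  0.88 -1.1   2.39  1.68  0.87 -1.97]
0.027 16 0.06 [ 0.23  0.72 -1.1   2.35  1.48  0.76 -1.8 ]
0.027 16 0.12 [-0.37  0.37 -0.18  2.34  0.73  0.24 -1.04]
0.027 18 0 [-0.11  0.68 -0.57  2.43  1.98  0.5  -2.3 ]
0.027 18 0.06 [ 0.05  0.6  -0.8   2.39  1.59  0.54 -1.92]
0.027 18 0.12 [-0.33  0.37 -0.24  2.36  1.    0.23 -1.31]
0.027 20 0 [-0.05  0.72 -0.69  2.45  1.99  0.61 -2.32]
0.027 20 0.06 [ 0.12  0.64 -0.93  2.41  1.66  0.64 -1.99]
0.027 20 0.12 [-0.22  0.38 -0.39  2.38  1.28  0.28 -1.61]
0.027 22 0 [ 0.17  0.9  -1.1   2.46  1.86  0.95 -2.17]
0.027 22 0.06 [ 0.24  0.76 -1.16  2.42  1.68  0.86 -2.01]
0.027 22 0.12 [-0.57  0.36  0.06  2.42  1.59  0.11 -1.91]
-0.027 12 0 [ 0.34  0.87 -1.1   2.35  1.56  0.81 -1.74]
-0.027 12 0.06 [ 0.04  0.54 -0.56  2.34  1.21  0.35 -1.4 ]
-0.027 12 0.12 [-0.    0.4  -0.48  2.29  0.7   0.37 -0.89]
-0.027 16 0 [ 0.33  0.88 -1.1   2.4   1.7   0.83 -1.88]
-0.027 16 0.06 [ 0.36  0.71 -1.1   2.37  1.5   0.72 -1.7 ]
-0.027 16 0.12 [-0.46  0.36  0.11  2.36  0.08  0.15 -0.26]
-0.027 18 0 [ 0.32  0.88 -1.1   2.43  1.77  0.85 -1.95]
-0.027 18 0.06 [ 0.36  0.71 -1.1   2.39  1.58  0.72 -1.78]
-0.027 18 0.12 [-0.63  0.37  0.33  2.4  -0.72  0.11  0.55]
-0.027 20 0 [ 0.32  0.88 -1.1   2.45  1.84  0.88 -2.02]
-0.027 20 0.06 [ 0.35  0.71 -1.1   2.42  1.66  0.73 -1.86]
-0.027 20 0.12 [-0.1   0.37 -0.37  2.39  1.31  0.23 -1.51]
-0.027 22 0 [ 0.31  0.89 -1.1   2.48  1.9   0.91 -2.08]
-0.027 22 0.06 [ 0.2   0.61 -0.85  2.45  1.83  0.57 -2.04]
-0.027 22 0.12 [ 0.39  0.55 -1.1   2.39  1.49  0.62 -1.71]
```

```bash
python3 - <<'E'
from h import *
r.line_to([.166,-.70,.5],velocity=.3)
grip=PC-.095*px+[0,0,.066]; off=.027
o=tool(PY,0.); p=tcp(grip+py*off+[0.03,0,.33],o)
q=r.solve_ik(list(p),list(o.as_rotvec())); print(q)
r.set_joints(q)
print(r.read_time(),r.read_position(),r.read_wrist_force())
o=tool(PY,np.deg2rad(20))
for dz in (.06,0): print(r.solve_ik(list(tcp(grip+py*off+[0,0,dz],o,.008)),list(o.as_rotvec())))
c=r.calibration("wrist"); im=r.get_image("wrist"); cv2.imwrite("pics/w1.png",im)
for pt in (grip,grip+.04*py,grip-.04*py,PC+[0,0,.072]): print(proj("wrist",pt,c))
E
```

```text
[ 0.3794  0.3928 -1.1048  1.8044  0.3788  1.1798 -0.6636]
4.4 [0.5073 0.1659 0.3989] [0.076  0.8969 0.3065]
[-0.3789  0.4969 -0.1935  2.4364  2.067   0.2402 -2.3984]
[-0.1043  0.6967 -0.6033  2.4535  2.0478  0.5565 -2.375 ]
[257.5895 192.2421]
[257.0607 165.8659]
[258.0919 217.301 ]
[320.3201 192.9855]
```

View pics/w1.png

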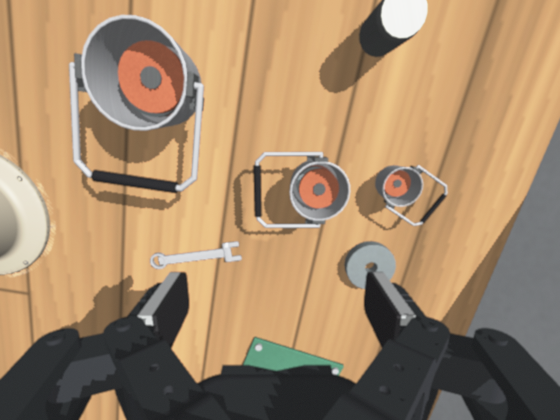

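```bash
python3 - <<'E'
from h import *
grip=PC-.095*px+[0,0,.066]; off=.027
o=tool(PY,np.deg2rad(20))
r.line_to(list(tcp(grip+py*off+[0,0,.07],o,.008)),velocity=.15,ori=list(o.as_rotvec()))
print(r.read_time(),r.read_q(),r.read_position(),r.read_wrist_force(),r.read_finger_gap())
c=r.calibration("wrist"); im=r.get_image("wrist"); cv2.imwrite("pics/w2.png",im)
for pt in (grip,grip+.04*py,grip-.04*py,PC+[0,0,.072]): print(proj("wrist",pt,c))
cv2.imwrite("pics/s2.png",r.get_image("scene"))
E
```

```text
7.45 [-0.0867  0.5221 -0.598   2.4107  1.7016  0.4194 -2.0345] [0.4743 0.1661 0.1437] [ 0.4805 -0.5053  0.0554] 0.08550667112424021
[245.123  276.6238]
[243.312  223.2655]
[246.7457 324.4344]
[362.8044 260.5456]
```

View pics/w2.png

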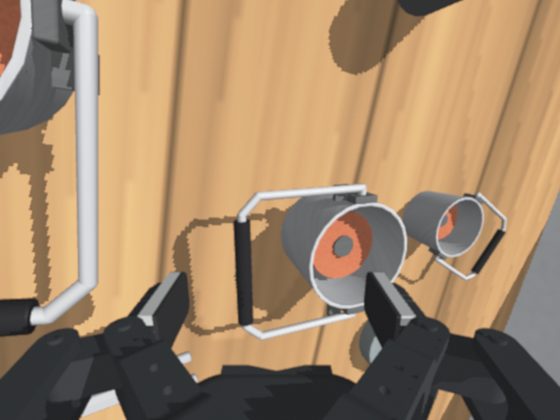

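View pics/s2.png

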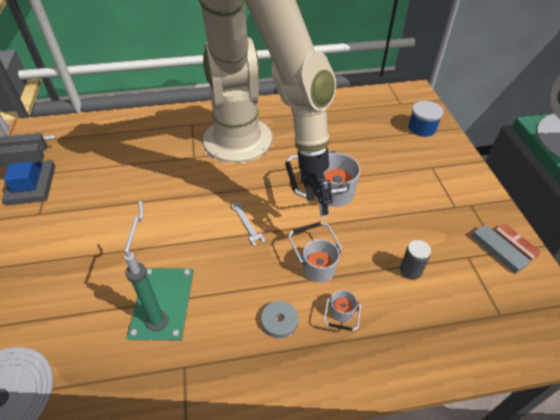

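```bash
python3 - <<'E'
from h import *
for p in ((184,262),(234,261),(240,272),(186,293)): print(p,onz("top",p,.10),onz("top",p,.13))
for p in ((290,157),(334,153)): print(p,onz("scene",p,.10))
E
```

```text
(184, 262) [0.3857 0.2682 0.1   ] [0.3857 0.262  0.13  ]
(234, 261) [0.3884 0.1453 0.1   ] [0.3883 0.1425 0.13  ]
(240, 272) [0.3616 0.1302 0.1   ] [0.3623 0.1278 0.13  ]
(186, 293) [0.3105 0.2613 0.1   ] [0.3126 0.2553 0.13  ]
(290, 157) [0.2335 0.1395 0.1   ]
(334, 153) [0.2376 0.2747 0.1   ]
```

```bash
python3 - <<'E'
from h import *
grip=PC-.095*px+[0,0,.066]; off=.027
o=tool(PY,np.deg2rad(20))
print(r.line_to(list(tcp(grip+py*off,o,.008)),velocity=.06,ori=list(o.as_rotvec()),stop_force=6))
print(r.read_time(),r.read_q(),r.read_position(),r.read_wrist_force())
cv2.imwrite("pics/w3.png",r.get_image("wrist"))
E
```

```text
True
8.425 [-0.0529  0.6801 -0.6752  2.4431  1.9496  0.57   -2.2766] [0.4751 0.1659 0.0872] [ 2.9411  0.4065 10.3314]
```

View pics/w3.png

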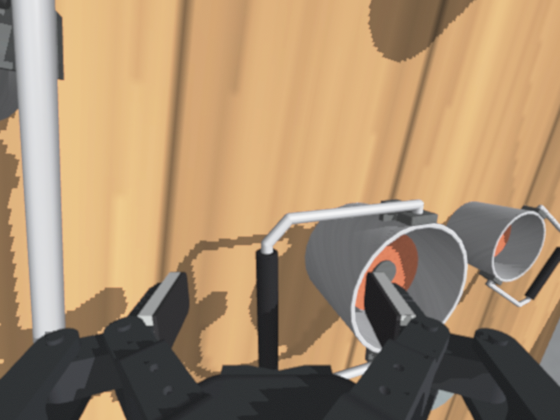

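```bash
python3 - <<'E'
from h import *
print(r.read_torque(),r.read_wrist_force(),r.read_effort())
s=r.get_image("scene"); cv2.imwrite("pics/c5.png",cv2.resize(s[120:290,250:400],None,fx=3.5,fy=3.5,interpolation=cv2.INTER_CUBIC))
s=r.get_image("top"); cv2.imwrite("pics/c6.png",cv2.resize(s[140:340,140:320],None,fx=3,fy=3,interpolation=cv2.INTER_CUBIC))
E
```

```text
[ 0.0564  0.2602 -0.0336] [2.4776 0.7714 9.7753] [  0.255  -52.6956  -5.5408  -3.1792   0.4357   0.8265  -0.0194]
```

View pics/c5.png

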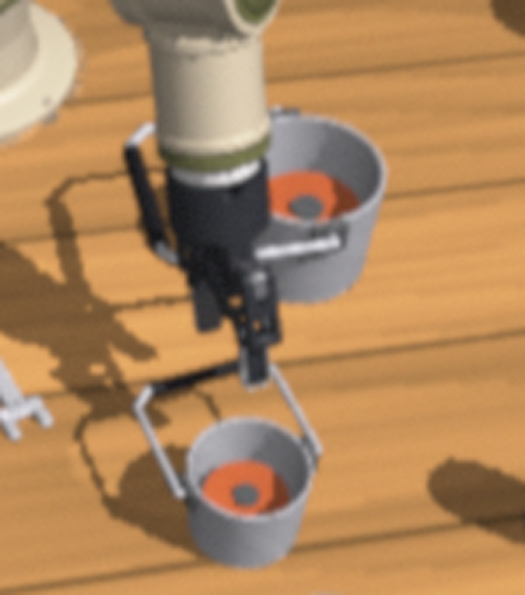

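View pics/c6.png

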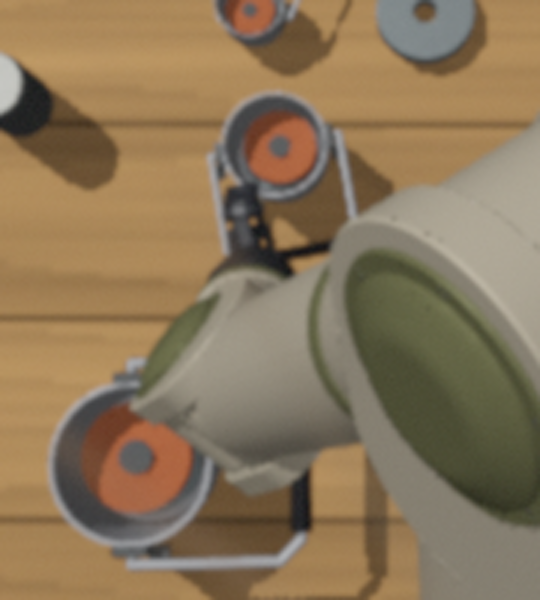

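The touch came 14 mm early. The force (+x, +z) and moment place it at the gripper's knuckle on the large pail's bail rod, near (45,335) in the wrist view. I'll back off and use the other side of the tube (-y), clear of that rod, with less tilt.

```bash
python3 - <<'E'
from h import *
grip=PC-.095*px+[0,0,.066]; off=-.027
p=r.read_position(); r.line_to(list(p+[0,0,.06]),velocity=.1)
o=tool(PY,np.deg2rad(16))
r.line_to(list(tcp(grip+py*off+[0,0,.07],o,.010)),velocity=.15,ori=list(o.as_rotvec()))
print(r.read_time(),r.read_wrist_force())
c=r.calibration("wrist"); cv2.imwrite("pics/w4.png",r.get_image("wrist"))
for pt in (grip,grip+.04*py,grip-.04*py,PC+[0,0,.072]): print(proj("wrist",pt,c))
print(r.line_to(list(tcp(grip+py*off,o,.010)),velocity=.06,ori=list(o.as_rotvec()),stop_force=5))
print(r.read_time(),r.read_q(),r.read_position(),r.read_wrist_force(),r.read_torque())
c=r.calibration("wrist"); cv2.imwrite("pics/w5.png",r.get_image("wrist"))
for pt in (grip,grip+.04*py,grip-.04*py,PC+[0,0,.072]): print(proj("wrist",pt,c))
E
```

```text
9.8417 [-0.0424  0.6041  0.5195]
[250.6854 202.3348]
[249.0578 140.6502]
[252.1334 257.2119]
[379.6465 195.5506]
False
11.2083 [ 0.0314  0.6744 -0.5889  2.4205  1.9197  0.4425 -2.1118] [0.484  0.1131 0.0759] [-0.1301 -0.286   0.3159] [-0.0004  0.2986  0.0171]
[279.5934 237.2303]
[279.9218 147.7014]
[279.3167 312.6695]
[456.907  223.4539]
```

View pics/w4.png

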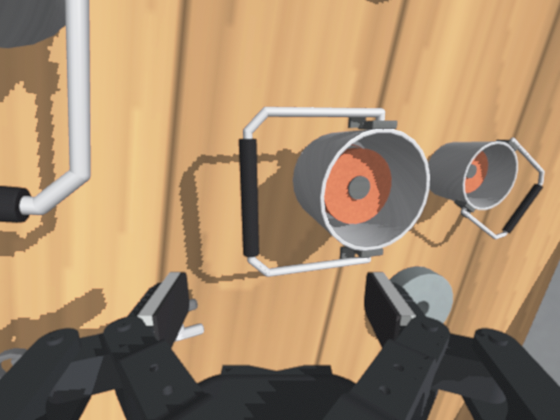

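View pics/w5.png

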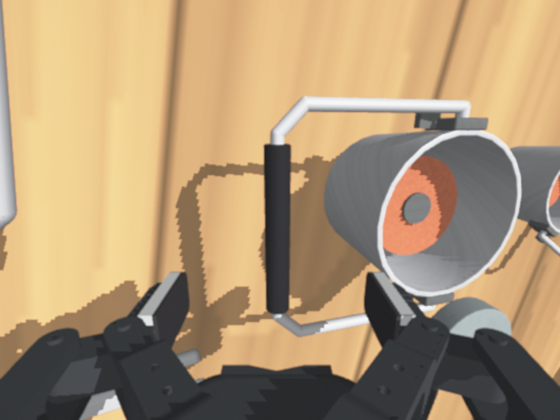

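```bash
python3 - <<'E'
from h import *
c=r.calibration("wrist")
a=np.linspace(0,2*np.pi,73)
for cx,cy in ((.5752,.157),(.5732,.157),(.5752,.159),(.573,.159)):
    P=np.array([proj("wrist",[cx+.046*np.cos(t),cy+.046*np.sin(t),.072],c) for t in a]); print(cx,cy,P.min(0),P.max(0))
g=PC-.095*px+[0,0,.066]
for d in ([0,0,0],[-.001,0,0],[0,.001,0]): print([proj("wrist",g+d+s*.04*py,c) for s in(1,-1)])
o=R.from_rotvec(r.read_ee_rot()).as_matrix();p=r.read_position()
print("tool axis",proj("wrist",p+.01*o[:,2],c), r.read_position(), tcp(g-.027*py,tool(PY,np.deg2rad(16)),.010))
E
```

```text
0.5752 0.157 [379.7755 131.8469] [525.4656 301.4649]
0.5732 0.157 [376.3165 131.0859] [522.9396 301.446 ]
0.5752 0.159 [380.8286 127.5474] [526.8354 298.2847]
0.573 0.159 [377.0144 126.6863] [524.0532 298.2509]
[array([279.8099, 147.6225]), array([279.2245, 312.567 ])]
[array([277.5569, 147.228 ]), array([277.3256, 312.5796])]
[array([280.228 , 145.2023]), array([279.5757, 310.7961])]
tool axis [279.817 289.622] [0.484 0.113 0.076] [0.4838 0.113  0.0756]
```

```bash
python3 - <<'E'
from h import *
r.close(60)
r.hold(.2)
print(r.read_time(),r.read_position(),r.read_wrist_force(),r.read_torque(),r.read_finger_gap())
cv2.imwrite("pics/w6.png",r.get_image("wrist"))
E
```

```text
12.1333 [0.484  0.113  0.0757] [ 0.9112 -0.4967  2.3382] [ 0.0033  0.0724 -0.0279] 0.009833589507122252
```

View pics/w6.png

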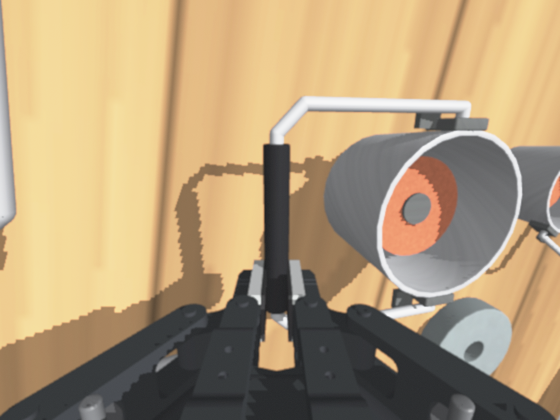

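```bash
cat >> h.py <<'E'
OFF=-.027; AH=.010
def bailpose(th,tilt):
    o=tool(PY,tilt); g=PC+[0,0,.066]+.095*(-np.cos(th)*px+np.array([0,0,np.sin(th)]))+OFF*py
    return list(tcp(g,o,AH)),list(o.as_rotvec())
E
python3 - <<'E'
from h import *
f0=r.read_wrist_force()
for i,th in enumerate(np.linspace(0,.6,5)[1:]):
    p,o=bailpose(th,np.deg2rad(16)*(1-th/1.57))
    s=r.line_to(p,velocity=.06,ori=o,stop_force=8)
    print(round(th,2),s,r.read_wrist_force(),r.read_time())
    if s: break
cv2.imwrite("pics/s7.png",cv2.resize(r.get_image("scene")[170:320,230:400],None,fx=3.5,fy=3.5,interpolation=cv2.INTER_CUBIC))
E
```

```text
0.15 False [ 0.2455 -0.4658 -0.2494] 12.575
0.3 False [-0.9394 -0.6478 -1.0188] 12.9667
0.45 False [-2.9761 -0.8616  0.3355] 13.4167
0.6 False [-4.5885 -0.0561  2.1677] 13.8083
```

View pics/s7.png

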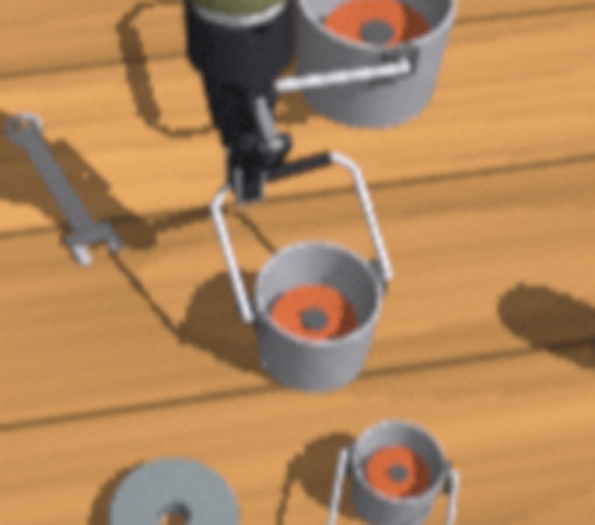

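```bash
python3 - <<'E'
from h import *
import h
th=.6; e=0.
def go(th,v=.06):
    h_=np.array(-np.cos(th)*px+[0,0,np.sin(th)])
    p,o=bailpose(th,np.deg2rad(16)*(1-th/1.57)); p=list(np.array(p)+e*h_)
    s=r.line_to(p,velocity=v,ori=o,stop_force=10)
    f=np.mean([r.read_wrist_force() for _ in range(3)],0); return s,f,f@h_
for i in range(3):
    e+=.0008; s,f,fr=go(.6,.02); print(e,s,f,fr)
    if fr<1.5: break
for t in np.arange(.7,1.01,.1):
    s,f,fr=go(t); 
    print(round(t,2),round(e,4),s,f,fr,r.read_time())
    if s: break
    e+=np.clip(fr*.0003,-.001,.001)
cv2.imwrite("pics/s8.png",cv2.resize(r.get_image("scene")[170:320,230:400],None,fx=3.5,fy=3.5,interpolation=cv2.INTER_CUBIC))
open("e.txt","w").write(str(e))
E
```

```text
0.0008 False [-1.5323 -1.76    0.2621] 1.652007759361432
0.0016 False [ 1.889  -0.1602 -0.9903] -2.069468361060976
0.7 0.0016 False [ 2.0397  1.1987 -2.4834] -3.298679304102364 14.675
0.8 0.0006 False [-2.9254 -0.4673  1.9153] 3.437459313238177 14.9917
0.9 0.0016 False [-0.572   0.6392  0.5768] 0.7306362415216409 15.3083
1.0 0.0018 False [ 0.4057 -0.5152 -0.7474] -0.794815529120442 15.625
```

View pics/s8.png

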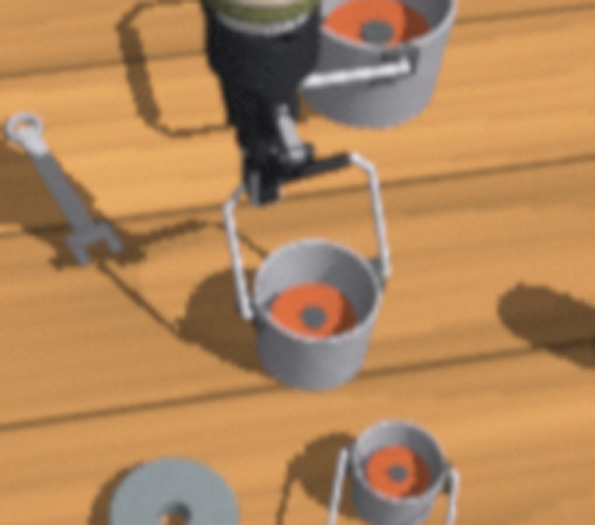

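```bash
python3 - <<'E'
from h import *
e=.0017
def go(th,v=.06):
    h_=np.array(-np.cos(th)*px+[0,0,np.sin(th)])
    p,o=bailpose(th,np.deg2rad(16)*(1-th/1.57)); p=list(np.array(p)+e*h_)
    s=r.line_to(p,velocity=v,ori=o,stop_force=10)
    f=np.mean([r.read_wrist_force() for _ in range(3)],0); return s,f,f@h_
for t in np.r_[np.arange(1.1,1.51,.1),1.55]:
    s,f,fr=go(t); 
    print(round(t,2),round(e,4),s,f,fr,r.read_time())
    if s: break
    e+=np.clip(fr*.00015,-.0007,.0007)
r.hold(.3); print(r.read_wrist_force(),r.read_torque(),r.read_position())
cv2.imwrite("pics/s9.png",cv2.resize(r.get_image("scene")[170:320,230:400],None,fx=3.5,fy=3.5,interpolation=cv2.INTER_CUBIC))
cv2.imwrite("pics/w9.png",r.get_image("wrist"))
E
```

```text
1.1 0.0017 False [ 0.7969 -1.2083 -1.0689] -1.2102860114791538 15.9917
1.2 0.0015 False [ 1.4003 -1.5315 -0.7395] -1.0892605808746703 16.3083
1.3 0.0014 False [ 0.5339 -1.0241 -0.6959] -0.7621104840726382 16.625
1.4 0.0012 False [ 0.2518 -0.2912 -0.7119] -0.7348370378829647 16.9417
1.5 0.0011 False [ 0.1301 -0.5394 -2.0718] -2.0688744024019137 17.2583
1.55 0.0008 False [ 1.7719 -1.0328 -0.6843] -0.7165625135338888 17.5083
[ 0.0707 -0.3419 -1.3232] [-0.1943 -0.1205  0.0027] [0.5779 0.1301 0.1718]
```

View pics/s9.png

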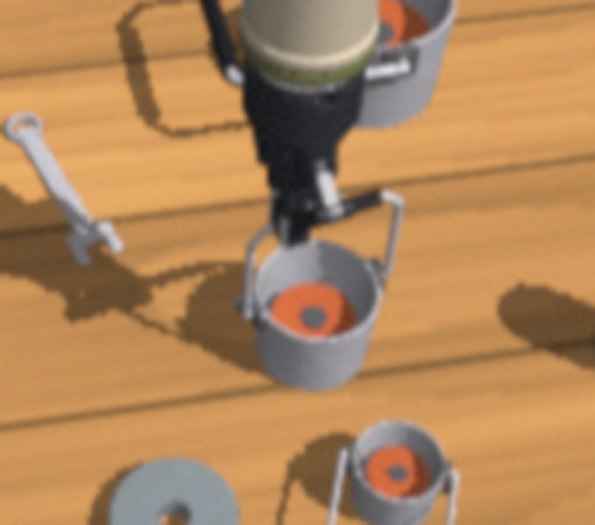

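View pics/w9.png

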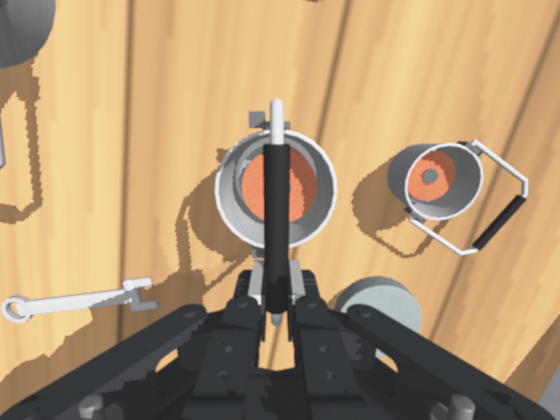

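```bash
python3 - <<'E'
from h import *
r.close(120); r.hold(.2)
print("gap",r.read_finger_gap(),r.read_wrist_force(),r.read_torque(),r.read_time())
o=tool(PY,0.); p=r.read_position()
r.line_to(list(p+[0,0,.04]),velocity=.03,ori=list(o.as_rotvec()))
r.hold(.5)
print(np.mean([r.read_wrist_force() for _ in range(8)],0),r.read_torque(),r.read_time(),r.read_position())
cv2.imwrite("pics/s10.png",cv2.resize(r.get_image("scene")[150:320,230:400],None,fx=3.5,fy=3.5,interpolation=cv2.INTER_CUBIC))
cv2.imwrite("pics/w10.png",r.get_image("wrist"))
E
```

```text
gap 0.007353088895196438 [-0.4162 -2.2795  1.6841] [-0.4321 -0.0176  0.0058] 18.325
[ 0.0952  0.0606 -5.0518] [-0.1082  0.0172 -0.0032] 20.3083 [0.5781 0.13   0.2119]
```

View pics/s10.png

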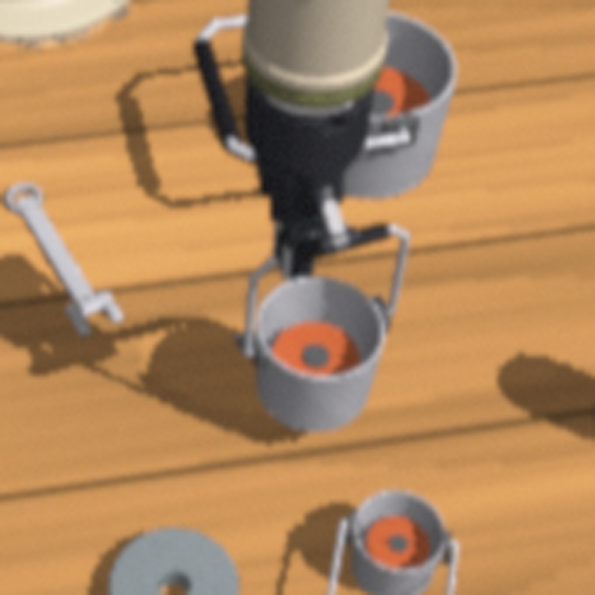

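View pics/w10.png

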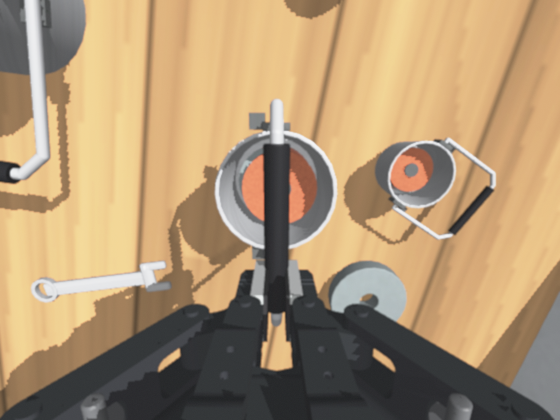

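```bash
python3 - <<'E'
from h import *
o=tool(PY,0.); p=r.read_position()
r.line_to([p[0]-.02,p[1],.355],velocity=.12,ori=list(o.as_rotvec()))
o=tool(SY,0.)
t=tcp(SEAT-.10*sx+OFF*sy+[0,0,.05],o,AH); print(t)
r.line_to(list(t),velocity=.12,ori=list(o.as_rotvec()))
r.hold(.5)
print(r.read_time(),np.mean([r.read_wrist_force() for _ in range(8)],0),r.read_torque(),r.read_position())
s=r.get_image("scene"); cv2.imwrite("pics/s11.png",cv2.resize(s[150:330,80:260],None,fx=3.3,fy=3.3,interpolation=cv2.INTER_CUBIC))
s=r.get_image("top"); cv2.imwrite("pics/t11.png",cv2.resize(s[100:280,320:500],None,fx=3.3,fy=3.3,interpolation=cv2.INTER_CUBIC))
c=r.calibration("wrist");cv2.imwrite("pics/w11.png",r.get_image("wrist"))
print([proj("wrist",q,c) for q in (SEAT-.1*sx+[0,0,.05]+.04*sy,SEAT-.1*sx+[0,0,.05]-.04*sy,SEAT-.02*sx+[0,0,.016])])
E
```

```text
[ 0.4618 -0.2547  0.35  ]
25.725 [ 1.0533  0.1721 -5.3956] [-0.1193  0.0391  0.0022] [ 0.4618 -0.2547  0.35  ]
[array([279.4091, 146.4161]), array([278.9155, 312.5327]), array([420.6254, 215.4314])]
```

View pics/s11.png

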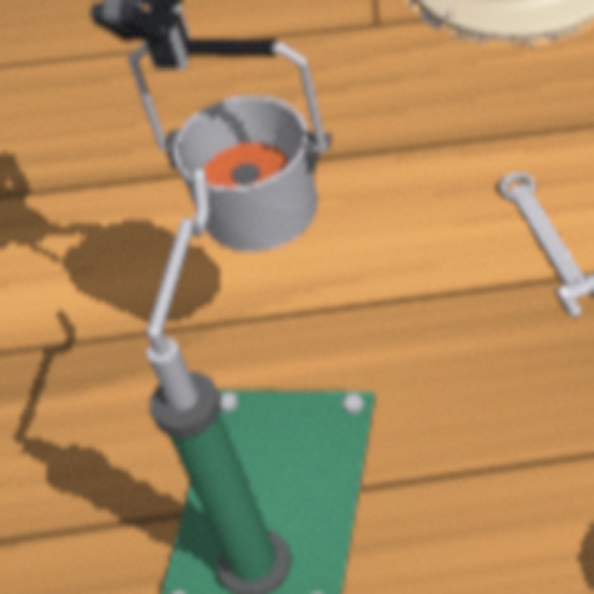

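View pics/t11.png

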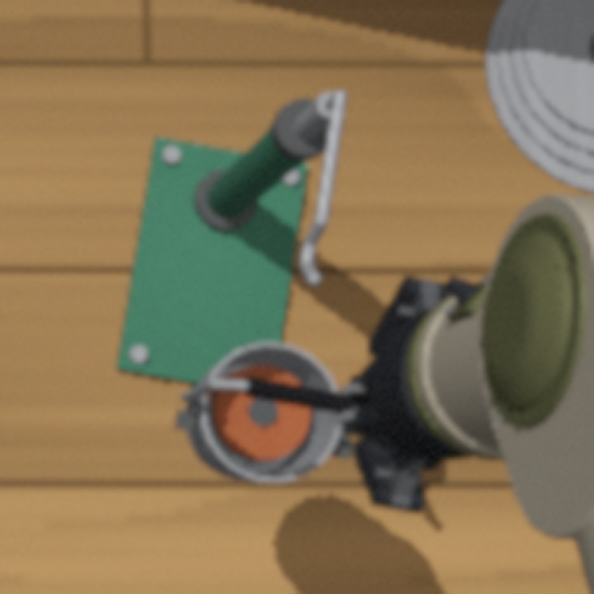

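View pics/w11.png

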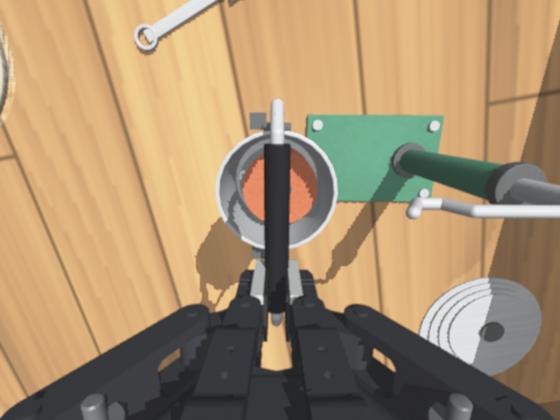

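```bash
python3 - <<'E'
from h import *
g=SEAT-.1*sx+[0,0,.05]
for nm,q in (("tip",SEAT-.02*sx+[0,0,.012]),("stem.03",SEAT+.03*sx+[0,0,.008]),("stem.06",SEAT+.06*sx+[0,0,.008]),("tube+",g+.04*sy)):
    print(nm,"wrist",proj("wrist",q),"scene crop",(proj("scene",q)-[80,150])*3.3,"top crop",(proj("top",q)-[320,100])*3.3)
E
```

```text
tip wrist [417.4403 213.4611] scene crop [198.8543 174.144 ] top crop [313.3119 277.7347]
stem.03 wrist [499.3561 211.5683] scene crop [182.5478 238.6673] top crop [322.4737 201.5147]
stem.06 wrist [550.3396 211.5625] scene crop [171.2278 277.0723] top crop [329.118 155.569]
tube+ wrist [279.4093 146.4134] scene crop [273.3033  44.7978] top crop [247.414  386.3761]
```

```bash
python3 - <<'E'
from h import *
o=tool(SY,0.)
s=r.line_to(list(tcp(SEAT+OFF*sy+[0,0,.045],o,AH)),velocity=.07,stop_force=4); print(s)
r.hold(.8)
print(r.read_time(),np.mean([r.read_wrist_force() for _ in range(8)],0),r.read_position())
s=r.get_image("scene"); cv2.imwrite("pics/s12.png",cv2.resize(s[150:330,80:260],None,fx=3.3,fy=3.3,interpolation=cv2.INTER_CUBIC))
cv2.imwrite("pics/w12.png",r.get_image("wrist"))
E
```

```text
False
28.2583 [ 0.0073  0.1168 -5.2137] [ 0.5603 -0.2721  0.345 ]
```

View pics/s12.png

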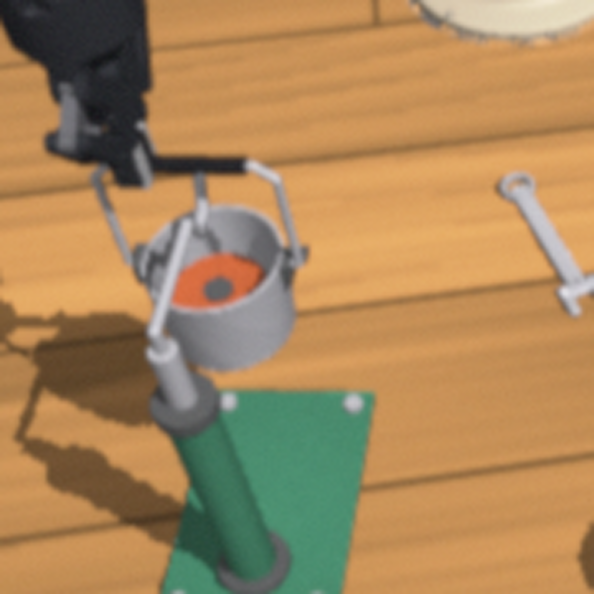

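View pics/w12.png

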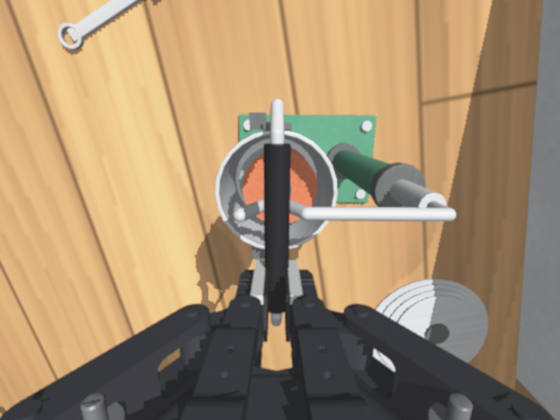

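```bash
python3 - <<'E'
from h import *
o=tool(SY,0.)
F=lambda: np.mean([r.read_wrist_force() for _ in range(6)],0)
for z,v in ((.012,.05),(.004,.015),(0,.01),(-.004,.01),(-.012,.015),(-.020,.02)):
    s=r.line_to(list(tcp(SEAT+OFF*sy+[0,0,z],o,AH)),velocity=v,stop_force=4); r.hold(.15)
    print(z,s,r.read_time(),F(),r.read_torque())
    if s: break
s=r.get_image("scene"); cv2.imwrite("pics/s13.png",cv2.resize(s[150:330,80:260],None,fx=3.3,fy=3.3,interpolation=cv2.INTER_CUBIC))
cv2.imwrite("pics/w13.png",r.get_image("wrist"))
E
```

```text
0.012 False 29.3167 [ 0.0483 -0.0544 -5.5427] [-0.1342  0.0141 -0.0037]
0.004 False 30.15 [-0.7821  0.4462 -5.2118] [-0.1424  0.0966 -0.0387]
0 False 30.85 [-0.9545  0.8518 -4.8556] [-0.0975 -0.0662 -0.033 ]
-0.004 False 31.55 [ 0.4767 -1.0419 -3.7992] [-0.2025 -0.0714  0.0048]
-0.012 False 32.3833 [ 0.337  -0.1878 -3.5484] [-0.1551 -0.0414 -0.023 ]
-0.02 False 33.0833 [ 0.9592 -0.6574 -1.6299] [-0.1911 -0.0883 -0.0165]
```

View pics/s13.png

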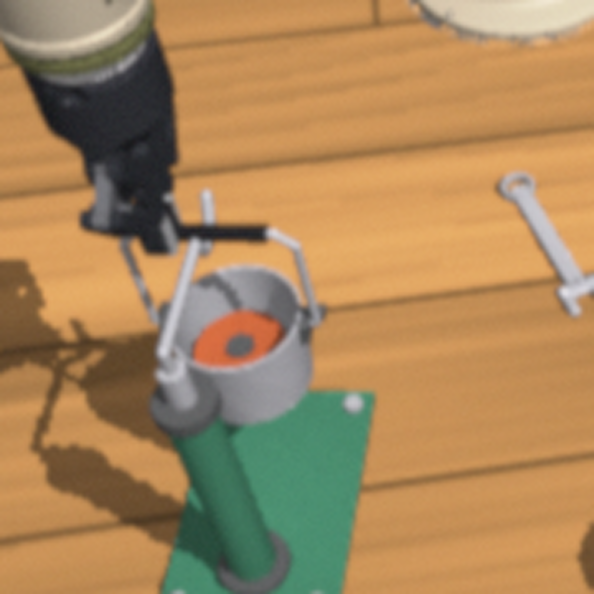

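View pics/w13.png

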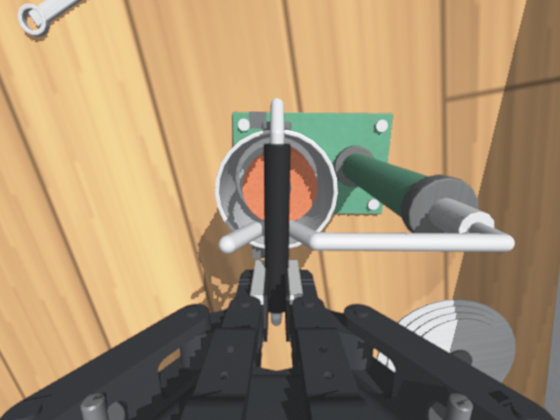

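```bash
python3 - <<'E'
from h import *
S=SEAT+[0,0,-.019]
for q in (S-.02*sx+[0,0,.012],S+.018*sx+[0,0,.008],S+.04*sy,S-.04*sy): print(proj("wrist",q))
fs=[]
for i in range(12): r.hold(.05); fs.append(r.read_wrist_force())
fs=np.array(fs); print(fs.mean(0),fs.std(0)); print(fs[:,2])
E
```

```text
[231.0793 247.5332]
[321.4132 243.9103]
[279.3462 146.5481]
[278.8606 313.61  ]
[ 0.5378 -0.5987 -2.2362] [0.2363 0.294  0.3805]
[-1.8383 -2.7526 -1.9435 -2.0397 -2.5371 -1.6379 -2.619  -2.6085 -1.7124
 -2.1062 -2.5578 -2.4808]
```

```bash
cat >> h.py <<'E'
def favg(n=12):
    fs=[]
    for i in range(n): r.hold(.04); fs.append(r.read_wrist_force())
    return np.mean(fs,0),np.std(fs,0)
E
python3 - <<'E'
from h import *
o=tool(SY,0.)
zs=[];F=[]
for z in (-.028,-.036,-.041):
    s=r.line_to(list(tcp(SEAT+OFF*sy+[0,0,z],o,AH)),velocity=.02,stop_force=4); r.hold(.1)
    f,sd=favg(); zs.append(z);F.append(f[2]); print(z,s,f,sd,r.read_position()[2],r.read_time(),r.read_torque())
print(np.polyfit(zs,F,1))
E
```

```text
-0.028 False [ 0.4924 -0.5979 -1.8342] [0.2667 0.2835 0.6177] 0.27204953507152496 34.9333 [-0.2024 -0.1406 -0.0515]
-0.036 False [ 0.4683 -1.0706 -0.8978] [0.7275 0.542  0.5316] 0.26404443905190317 36.0833 [-0.2326 -0.1248  0.0015]
-0.041 False [ 0.745  -1.1642 -0.6637] [0.3823 0.2569 0.5409] 0.2590334895983866 37.0833 [-0.1768 -0.1474 -0.0317]
[-92.5554  -4.3713]
```

```bash
python3 - <<'E'
from h import *
o=tool(SY,0.)
for z in (-.0465,-.0495):
    s=r.line_to(list(tcp(SEAT+OFF*sy+[0,0,z],o,AH)),velocity=.015,stop_force=4); r.hold(.1)
    f,sd=favg(25); print(z,s,f,sd,r.read_time(),r.read_torque())
s=r.get_image("scene"); cv2.imwrite("pics/s14.png",cv2.resize(s[150:330,80:260],None,fx=3.3,fy=3.3,interpolation=cv2.INTER_CUBIC))
cv2.imwrite("pics/w14.png",r.get_image("wrist"))
E
```

```text
-0.0465 False [ 0.6563 -1.374  -0.3194] [0.4502 0.3791 0.4931] 38.7417 [-0.3194 -0.163  -0.0189]
-0.0495 False [ 0.7415 -1.367   0.2539] [0.555  0.5718 0.4529] 40.2333 [-0.3075 -0.1673 -0.0271]
```

View pics/s14.png

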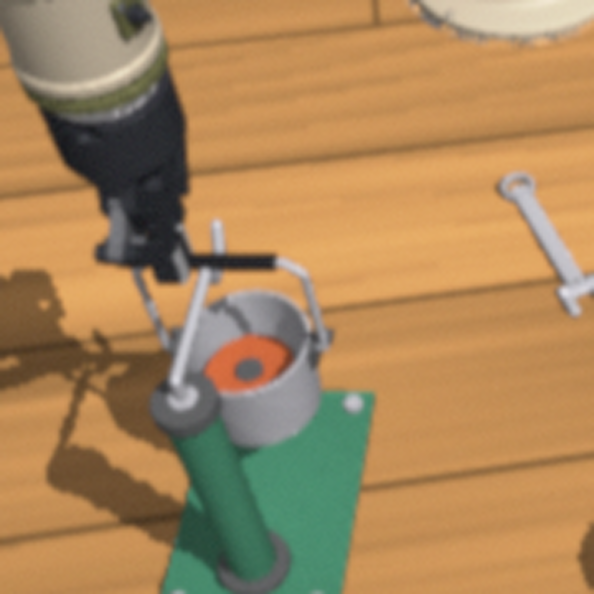

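View pics/w14.png

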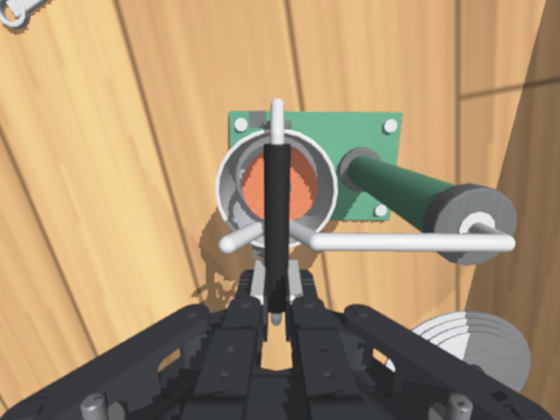

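```bash
python3 - <<'E'
from h import *
p=r.read_position()
r.line_to(list(p+[.0002,-.0004,0]),velocity=.01); f,sd=favg(15); print(f,sd,r.read_time())
r.open_gripper(); print(r.read_time(),r.read_finger_gap(),r.read_position())
f,sd=favg(15); print(f,sd)
s=r.get_image("scene"); cv2.imwrite("pics/s15.png",cv2.resize(s[150:330,80:260],None,fx=3.3,fy=3.3,interpolation=cv2.INTER_CUBIC))
cv2.imwrite("pics/w15.png",r.get_image("wrist"))
E
```

```text
[-0.3661  0.8857  0.3415] [0.4356 0.6778 0.5042] 41.2083
41.9417 0.08500645420980492 [ 0.5605 -0.2725  0.2505]
[ 0.0293 -0.0173  0.1901] [0.3263 0.3413 0.4756]
```

View pics/s15.png

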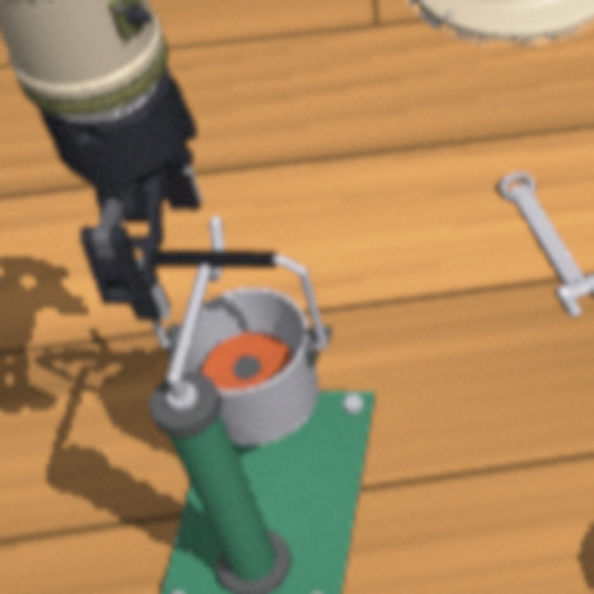

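View pics/w15.png

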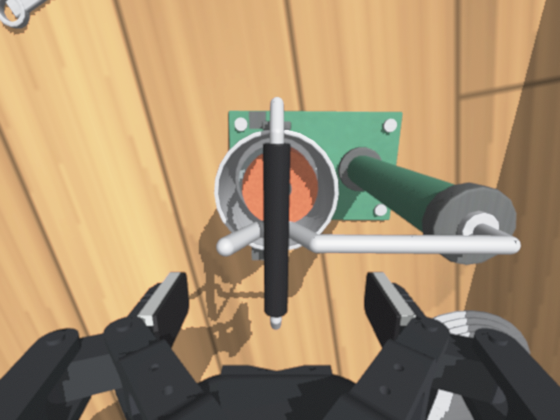

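```bash
python3 - <<'E'
from h import *
p=r.read_position()
print(r.line_to(list(p+[0,0,.12]),velocity=.06,stop_force=3))
p=r.read_position(); r.line_to(list(p+[-.05,0,.05]),velocity=.12)
r.hold(2)
for n in ("a","b"):
    s=r.get_image("scene"); cv2.imwrite(f"pics/s16{n}.png",cv2.resize(s[150:330,80:260],None,fx=3.3,fy=3.3,interpolation=cv2.INTER_CUBIC))
    if n=="a": A=s; r.hold(.6)
print("max diff",np.abs(A.astype(int)-s)[150:330,80:260].max(), r.read_time(),r.read_wrist_force())
cv2.imwrite("pics/w16.png",r.get_image("wrist")); cv2.imwrite("pics/s16.png",s)
E
```

```text
False
max diff 8 48.2583 [0.4264 0.1093 0.2353]
```

View pics/s16b.png

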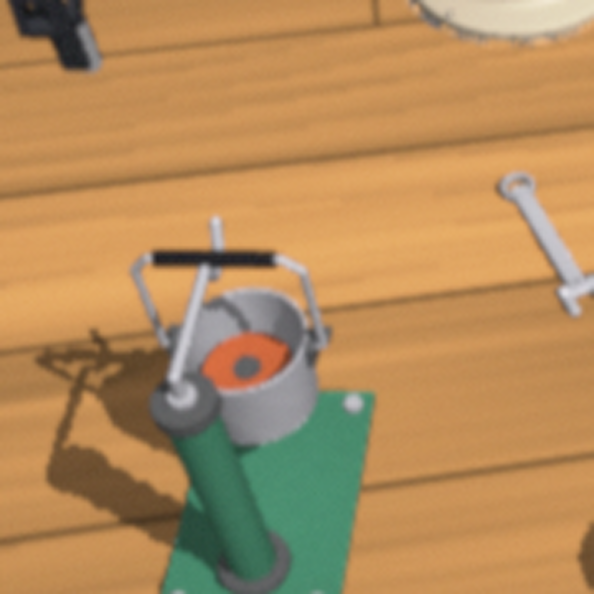

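View pics/w16.png

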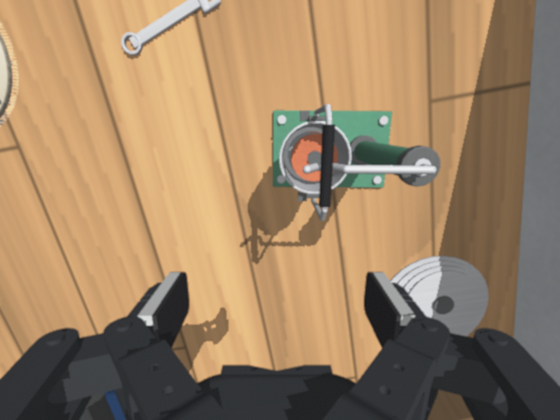

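View pics/s16.png

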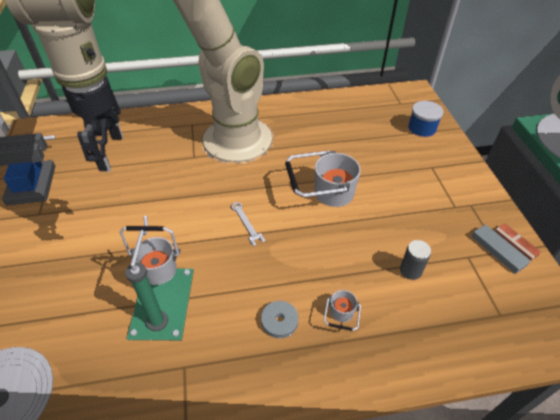

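The pail hangs still, and the hook crosses the tube at crop column 213, where the tube runs from 152 to 275, so it is centred. The spanner (247,223), oil can (415,260) and cup wheel (280,319) are where they started, and the arm is clear.

```bash
python3 -c "
from rig import r
print(r.sign_off(), r.read_time())"
```

```text
the job is handed in; nothing more can be done
the job is handed in; nothing more can be done
```

The middle-sized pail is hanging by the middle of its grip tube on the green stand's hook, and I handed the job in at about 48 s. No verdict is reported.

**What I did:** I gripped the tube about 27 mm to its -y side and swung the bail upright on its arc with the pail standing. I lifted it (about 5.2 N measured), brought it over the hook tip from the -x side and lowered it in slow steps. After about 49 mm of sink the wrist read about +0.3 N, its usual no-load reading. Then I opened the gripper and backed away.

**Last checks:**
- **Hanging:** the tube sits in the saddle and looks centred to about 1 mm. The pail looks upright and clear of the bench.
- **Stillness:** two pictures 0.6 s apart showed no visible motion.
- **Bystanders:** all three are where they started, and the arm was clear of everything.

**What went less well:**
- **First descent:** it touched something early, with about 10 N. I think it was the large pail's bail rod, so I backed off and gripped the other side of the tube instead. The large pail looks unmoved.
- **Raising the bail:** side force on the pail briefly reached about 5 N, over the 2 N guide, because my hinge estimate was 1–2 mm off. I corrected it on the way. The pail stayed standing.
- **Before release:** there was about 1 N of sideways force on the tube. The tube rose about 1 mm in the pictures when I let go. I could not read the hook's speed directly.

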